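# Fit the comb busbar into the bench distribution block

### The arm

A 6-joint arm with a two-finger parallel gripper is mounted at the origin on the work surface. World frame = base frame: x ahead of the robot, y to its left, z up, the work surface at z = 0. Lengths are in mm, angles in rad, forces in N, time in s.
With the tool pointing down it reaches from about 350 to 875 mm from the base axis. Payload 4.2 kg.
Tool frame: the origin (TCP) lies on the centre line of the jaws, within the pads' length; the fingertips stand 8 mm ahead of it and the grasp point (between the pads) lies 11 mm behind it; z points along the fingers, y is the line along which they close (so a half turn about z gives the same grasp; the last joint's range is limited). The gripper opens to 87 mm and grips with 3 to 60 N. Pads are 19 mm wide; open, the fingers measure 117 mm over their backs; the gripper's body (75 mm by 190 mm) begins 51 mm behind the grasp point.
Start: joints at [-0.962, 0.385, 0.008, 0, -1.194, -0.259], TCP at [214.208, -587.124, 230.55] pointing down, gripper open.
Joint ranges: [-3.14, 3.14], [-1.21, 2.06], [-1.07, 1.41], [-3.16, 2.05], [-2.99, -0.16], [-3.1, 3.1]. Speed limits (rad/s): [2.79, 2.79, 3.14, 3.14, 3.14, 3.14].

### API

Orientations are given as a rotation vector (axis times angle).
In Python, from rig import env, optics gives the robot as it stands.
- The arm moves only by the tool apply_moves, never from a script. Its argument "motion" is a list of rows, each a list of 5 numbers: the opening in per cent of the stroke, from 0 (shut) to 100 (fully open), then the shift along the tool's x, y, z in mm, then the turn about the tool's z in degrees. A call has 1 to 8 rows; each row shifts and turns the commanded pose from where the row before left it, along the tool's axes as they then stand; what a row does not reach is not made up. A row lasts 1/10 s, in which the tool goes at most 50 mm and 8.59 degrees, less where a joint would pass 70% of its speed; a pose out of reach is approached as far as the arm can. A call is refused whole if a number of a shift passes 50 or a number of a turn 8.59, either way. A call with a gripper value outside its range is refused whole. The fingers move at their own pace and stop on an object; "newtons" is the grip in N (left out, the last holds). Time passes only in rows, so rows that do not move let the fingers close. It gives the time, the measured TCP pose, the force, the opening and the grip force at its end, in the units of the state.
- env.get_obs(): the state, without advancing time (a new reading comes with each control period).
- optics.read_camera(name): name is "side" or "top"; returns the picture (420x560x3 uint8, blue, green, red); there is no depth.
- optics.calibration(name): a dict with "vertical_fov" (degrees; the focal length in pixels is half the picture's height over the tangent of half this angle, whatever the lens; pixels are square), "cx", "cy" (the principal point, pixels), "R" (3x3) and "t" (3): a world point X has camera coordinates R X + t. Camera axes: x right, y down, z forward; pixel columns grow to the right and rows downward; lengths in mm; the calibration is good to about 2 mm. A picture is of the moment at which its call begins. calibration takes no time and is no camera call.
- env.sign_off(): hands the job in; it is judged then, once.
The state is a dict: "t": time; "joint_positions": joint angles; "qd": joint speeds; "joint_torque": joint torques, N m; "position": TCP position; "orientation": TCP orientation; "wrist_force": force on the tool from outside, world axes, zero at the start; "wrist_torque": the same for the moment, N m; "opening": finger opening in mm; "grasp_force": force on a finger pad.
Only numpy, scipy, OpenCV 4.12 (cv2) and the standard library are available. Lean on these libraries where they do the work, as an engineer would, in place of code of your own. Each camera call takes 0.05 s, during which the arm holds its last target. There are 200 camera calls.

### The job

Push the yellow cover of the grey distribution block fully back to bare its slots, then lift the comb busbar out of its black cradle and lower it, red end to the block's red end, so that all its copper teeth go into their slots and its flange sits flat and fully down on the block. Then push the cover forward again over the comb's flange, up to the white grip, so that it locks the comb in. Do not ram the comb into the block, and leave the multimeter, solder spool, screwdriver and flux bottle where they are.

Things in the scene. Friction and masses are not known exactly. Their poses are not given: they have to be found in the camera images.
- block: Grey distribution block fixed to the bench, 36 mm high, x -30 to 64, y -82 to 82 mm. Origin on the bench under the middle of the slot row; z up, row along y, cover slides along x. At its y ends (|y| 73 to 81 mm) guide rails stand 15 mm above the top, red at +y (the red end), black at -y.
- row_mid (a point): Middle of the slot row on the block's top (block x 0, y 0, z 36 mm). Five slots at block x = 0, y = -50, -30, -10, +10, +50 mm (none at +30), each 6 mm (x) by 10 mm (y), 24 mm deep, with a 2 mm chamfer round the mouth.
- row_red (a point): Mouth centre of the slot nearest the block's red end (block x = 0, y = +50 mm, height 36 mm).
- keeper (a joint): Yellow cover plate on the block, m: 0 = over the slots, 0.042 = fully back (block +x). Starts nearly shut, stays where left, about 2 N to slide. Plate 38 (x) by 138 (y) mm, underside 8 and top 12 mm above the block's top; its front edge is at block x = q - 8 mm. With the comb seated it passes 2 mm over the flange and meets the white grip at about q = 15 mm.
- keeper_tab (a point): Middle of the top of the cover's upright black tab, by which it is pushed either way; moves with the cover. Tab 8 mm thick (block x), 60 mm long (block y), 32 mm tall above the plate, its top 80 mm above the bench. Its centre lies at block x = 22 mm + q, y = 0.
- comb: Comb busbar, loose, about 0.12 kg. Origin: centre of the flange's underside; z up, row along y. Flange 30 (x) by 130 (y) by 6 mm, +y end red; centred on it a white grip 14 (x) by 60 (y) mm, from 6 to 36 mm above the origin, pinched across the 14 mm. Fits only red end to red end; seated, its origin is 36 mm above the bench.
- comb_red (a point): Flange underside at the tooth nearest the red end (comb y +50 mm). Five copper teeth hang below the flange at comb y = -50, -30, -10, +10, +50 mm (none at +30), 4 mm (x) by 8 mm (y), 18 mm long, the last 4 mm stepped down to 2 by 5 mm.
- cradle: Black cradle, fixed to the bench, in which the comb starts: base 60 by 150 by 6 mm and two rails along its y axis, 10 mm wide, 16 mm apart, tops 30 mm above the bench. The comb's flange rests on the rails, teeth hanging between them. Origin on the bench at its centre.
- multimeter: Orange multimeter lying flat, 90 (x) by 180 (y) by 44 mm, loose; origin centre of underside. Leave alone.
- spool: Solder spool standing on end, 54 mm across, 45 mm high, loose; origin centre of underside. Leave alone.
- screwdriver: Screwdriver lying on the bench, 170 mm long, loose. Leave alone.
- flux: Small flux bottle, 42 mm across, 100 mm high, loose; origin centre of underside. Leave alone.
Things that resemble listed ones, but are neither listed nor needed, are in the scene too. Leave any blue or turquoise look-alike of the comb alone.

How it is judged:
By the outcome, as a careful person would: the job done as asked, in the order asked, and still so for the second after the job is handed in, with the robot touching nothing.
It also fails if it takes over 64 s, if anything falls off the work surface, if the arm or the gripper's body presses on something with over 40 N, if the wrist force passes 120 N, or if a joint passes its speed limit or range.

## Working session

There is one attempt and no reset: what is moved stays moved. The work goes in short steps, Python scripts to look and compute and a tool call to move; the robot and the scene stay as the last step left them, time stands still between calls to the robot, and variables do not carry over. Pictures are saved under pics/ and viewed, at most 10 in all, crops included, and the job is handed in when it is done.

Besides the shell and the picture viewer there is one more tool, called after "Emit:" as a command line: name --pt "numbers of a row" for each row, then --argument value for the rest. apply_moves: Moves the arm, as the interface text tells. Its arguments: {"type":"object","properties":{"motion":{"type":"array"},"newtons":{"type":"number"}},"required":["motion"]}

```bash
mkdir -p pics; ls
python3 - <<'E'
from rig import env, optics
import cv2
for n in("side","top"):
    cv2.imwrite(f"pics/{n}0.png",optics.read_camera(n)); print(n,optics.calibration(n))
o=env.get_obs(); print({k:o[k] for k in("t","position","orientation","wrist_force","opening")})
E
```

```text
pics
side {'vertical_fov': 46.17829784272271, 'cx': 283.12514178681556, 'cy': 209.79675445109393, 'R': array([[-0.93984581, -0.34145705,  0.00984576],
       [-0.22186255,  0.58824381, -0.77765431],
       [ 0.25974384, -0.73305955, -0.62861501]]), 't': array([ 539.32496465,  197.99117295, 1276.86508484])}
top {'vertical_fov': 52.18783822657481, 'cx': 277.7749031475365, 'cy': 209.90121532888912, 'R': array([[-0.00987567, -0.99992897,  0.00667283],
       [-0.99480523,  0.00914849, -0.10138475],
       [ 0.10131651, -0.00763941, -0.99482491]]), 't': array([ -12.51297922,  587.95744629, 1071.22105906])}
{'t': 0.1, 'position': array([ 214.01353606, -586.68110786,  229.55607809]), 'orientation': array([ 5.46273925e-01, -3.09327041e+00, -3.01170154e-03]), 'wrist_force': array([0.16535898, 0.86091613, 0.7368864 ]), 'opening': 87.18987648484591}
```

View pics/top0.png

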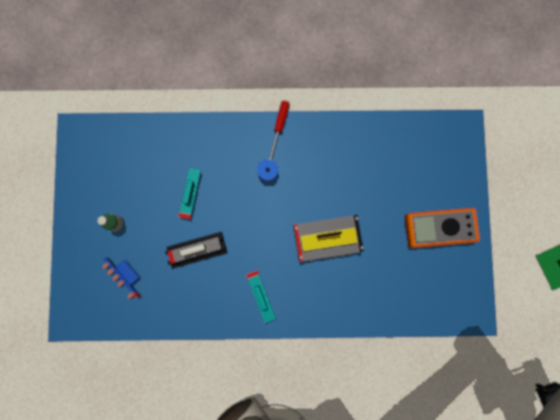

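View pics/side0.png

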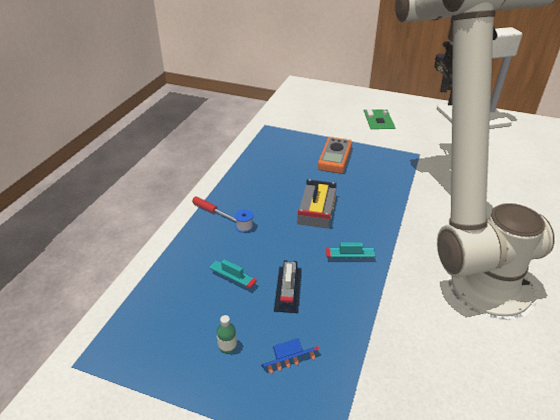

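The top view shows the block at about (329,240) with its cover toward the near side, and the comb in its cradle at (196,250). Both red ends point left (+y world). The screwdriver, spool, flux bottle and multimeter are all clear of them. Next I'll enlarge crops of both.

Run:
```python
import cv2,numpy as np
t=cv2.imread("pics/top0.png");s=cv2.imread("pics/side0.png")
def c(i,x,y,w=80,h=60): 
    return cv2.resize(i[y:y+h,x:x+w],(400,300),interpolation=cv2.INTER_CUBIC)
cv2.imwrite("pics/z.png",np.vstack([np.hstack([c(t,290,208),c(t,157,220)]),np.hstack([c(s,278,173),c(s,250,255)])]))
```

```text
(no output)
```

View pics/z.png

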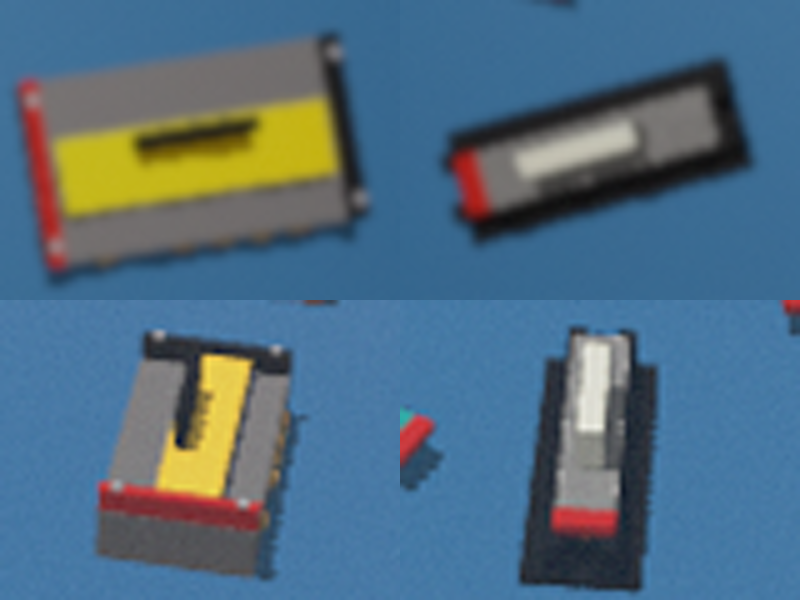

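Crop pixels read: cover corners (53,138), (330,97), (341,172), (67,216); rail ends; flange and grip corners. Next I fit planar poses to these using both cameras.

```bash
cat > h.py <<'E'
import numpy as np
from rig import env, optics
from scipy.optimize import least_squares
C={n:optics.calibration(n) for n in("side","top")}
def proj(n,X):
    c=C[n];P=np.atleast_2d(X)@c["R"].T+c["t"];f=210/np.tan(np.radians(c["vertical_fov"]/2))
    return P[:,:2]/P[:,2:]*f+[c["cx"],c["cy"]]
def place(p,L):
    c,s=np.cos(p[2]),np.sin(p[2]);L=np.asarray(L,float)
    return np.c_[c*L[:,0]-s*L[:,1]+p[0],s*L[:,0]+c*L[:,1]+p[1],L[:,2]]
def full(uv,off,org): return np.array(off)+(np.array(uv,float)-org+.5)/5-.5
def show():
    o=env.get_obs(); print({k:np.round(o[k],3) for k in("t","position","orientation","wrist_force","opening","grasp_force","joint_positions")})
E
python3 - <<'E'
from h import *
bt=full([(53,138),(330,97),(341,172),(67,216),(18,82),(50,270),(340,38),(367,212)],(290,208),(0,0))
bs=full([(99,485),(262,503),(147,333),(290,350)],(278,173),(0,300))
def rb(p,cams="ts"):
    q=p[3];L=[(q+30,69,48),(q+30,-69,48),(q-8,-69,48),(q-8,69,48),(64,81,51),(-30,81,51),(64,-81,51),(-30,-81,51)]
    r=[]
    if 't' in cams:r.append(proj("top",place(p,L))-bt)
    if 's' in cams:r.append(proj("side",place(p,[(64,73,51),(-30,73,51),(64,-81,51),(-30,-81,51)]))-bs)
    return np.vstack(r).ravel()
ct=full([(452,152),(475,218),(712,85),(722,143),(513,157),(632,122),(638,150),(520,180)],(157,220),(400,0))
cs=full([(582,340),(610,342),(605,432),(577,430),(553,510),(617,510),(572,335),(630,337)],(250,255),(400,300))
Lt=[(15,65,36),(-15,65,36),(15,-65,36),(-15,-65,36),(7,30,66),(7,-30,66),(-7,-30,66),(-7,30,66)]
Ls=[(7,-30,66),(-7,-30,66),(-7,30,66),(7,30,66),(15,65,36),(-15,65,36),(15,-65,36),(-15,-65,36)]
def rc(p,cams="ts"):
    r=[]
    if 't' in cams:r.append(proj("top",place(p,Lt))-ct)
    if 's' in cams:r.append(proj("side",place(p,Ls))-cs)
    return np.vstack(r).ravel()
for nm,f,x0 in(("block",rb,[500,-100,.1,3]),("comb",rc,[450,200,.2])):
    for cams in("ts","t","s"):
        s=least_squares(f,x0,x_scale=[100,100,.3,10][:len(x0)],args=(cams,)); print(nm,cams,s.x.round(3));
        if cams=="ts":print(s.fun.reshape(-1,2).round(1).tolist())
show()
E
```

```text
block ts [ 4.98880e+02 -1.47117e+02  1.46000e-01  2.10800e+00]
[[0.2, 0.4], [-1.1, 0.1], [-0.7, 0.0], [-0.2, -0.2], [0.5, -0.3], [0.1, -0.6], [-0.4, -1.4], [0.7, 0.8], [0.8, -0.7], [0.2, 0.0], [-0.2, -0.2], [0.9, 0.1]]
block t [ 4.98086e+02 -1.47404e+02  1.45000e-01  2.93800e+00]
block s [ 4.99823e+02 -1.45785e+02  1.49000e-01  3.00000e+00]
comb ts [4.89071e+02 1.93503e+02 2.71000e-01]
[[1.0, 0.7], [-0.6, -1.0], [-1.3, -0.1], [-0.2, -0.3], [0.4, -1.2], [0.2, -1.0], [0.5, -1.1], [0.5, -0.3], [0.9, -0.2], [0.9, -0.3], [0.3, -0.8], [0.2, -0.7], [0.4, 2.3], [0.0, 3.1], [0.7, -0.7], [0.5, -0.4]]
comb t [4.87750e+02 1.93665e+02 2.63000e-01]
comb s [4.90596e+02 1.92837e+02 2.81000e-01]
{'t': np.float64(0.1), 'position': array([ 214.014, -586.681,  229.556]), 'orientation': array([ 5.460e-01, -3.093e+00, -3.000e-03]), 'wrist_force': array([0.165, 0.861, 0.737]), 'opening': np.float64(87.19), 'grasp_force': np.float64(0.0), 'joint_positions': array([-0.962,  0.386,  0.007, -0.   , -1.194, -0.259])}
```

Emit:
apply_moves --pt "0 0 0 0 -8.5" --pt "0 0 0 0 -8.5" --pt "0 0 0 0 -8.5" --pt "0 0 0 0 -8.5" --pt "0 0 0 0 -8.5" --pt "0 0 0 0 -8.5" --pt "0 0 0 0 -8.5" --pt "0 0 0 0 -8.5"

```text
t: 0.9
position: [214.1, -586.8, 229.9]
orientation: [-2.19, 2.252, 0.002]
wrist_force: [-0.2, -0.4, 0.0]
opening: 31.0
grasp_force: 0.0
```

Emit:
apply_moves --pt "0 0 0 0 -8.5" --pt "0 0 0 0 -1.8" --pt "0 -30 -26 0 0" --pt "0 -30 -26 0 0" --pt "0 -30 -26 0 0" --pt "0 -30 -26 0 0" --pt "0 -30 -26 0 0" --pt "0 -30 -26 0 0"

```text
t: 1.7
position: [342.8, -384.8, 230.2]
orientation: [-2.377, 2.054, 0.001]
wrist_force: [0.7, 0.1, 0.4]
opening: 0.2
grasp_force: 0.0
```

Emit:
apply_moves --pt "0 -30 -26 0 0" --pt "0 -30 -26 0 0" --pt "0 -30 -26 0 0" --pt "0 -30 -26 0 0" --pt "0 -30 -26 0 0" --pt "0 -30 -26 0 0" --pt "0 0 0 0 0" --pt "0 0 0 0 0"

```text
t: 2.5
position: [470.7, -184.9, 230.0]
orientation: [2.378, -2.051, -0.002]
wrist_force: [-0.4, -0.4, -0.3]
opening: 0.6
grasp_force: 0.0
```

Emit:
apply_moves --pt "0 -33 -25 0 0" --pt "0 0 0 42 0" --pt "0 0 0 42 0" --pt "0 0 0 42 0" --pt "0 0 0 25 0" --pt "0 0 0 16 0" --pt "0 0 0 0 0" --pt "0 0 0 0 0"

```text
t: 3.3
position: [490.5, -150.3, 63.8]
orientation: [2.376, -2.055, 0.0]
wrist_force: [0.2, 0.4, 0.4]
opening: 0.5
grasp_force: 0.0
```

Emit:
apply_moves --pt "0 0 -6 0 0" --pt "0 0 -6 0 0" --pt "0 0 -6 0 0" --pt "0 0 -6 0 0" --pt "0 0 -6 0 0" --pt "0 0 -6 0 0" --pt "0 0 -6 0 0" --pt "0 0 -5 0 0"

```text
t: 4.1
position: [537.6, -142.5, 63.5]
orientation: [2.377, -2.054, -0.0]
wrist_force: [-2.0, 0.1, 2.4]
opening: 0.3
grasp_force: 1.1
```

Emit:
apply_moves --pt "0 0 -3 0 0" --pt "0 0 -2 0 0" --pt "0 0 0 0 0"

```text
t: 4.4
position: [542.5, -141.8, 63.4]
orientation: [-2.377, 2.054, -0.001]
wrist_force: [-0.0, 0.1, 1.1]
opening: 0.6
grasp_force: 0.2
```

Emit:
apply_moves --pt "0 0 -2 0 0" --pt "0 0 0 0 0"

```text
t: 4.6
position: [544.0, -141.5, 63.4]
orientation: [2.377, -2.054, -0.0]
wrist_force: [-1.7, 0.2, -0.1]
opening: 0.3
grasp_force: 0.5
```

Emit:
apply_moves --pt "0 0 -2 0 0" --pt "0 0 0 0 0"

```text
t: 4.8
position: [546.1, -141.2, 63.4]
orientation: [2.377, -2.054, -0.0]
wrist_force: [-1.9, -0.9, 0.7]
opening: 0.5
grasp_force: 0.6
```

Emit:
apply_moves --pt "0 0 -1.5 0 0" --pt "0 0 0 0 0"

```text
t: 5.0
position: [547.6, -141.0, 63.5]
orientation: [-2.377, 2.054, 0.0]
wrist_force: [-1.6, -0.3, 1.4]
opening: 0.5
grasp_force: 0.6
```

Emit:
apply_moves --pt "0 0 -1.5 0 0" --pt "0 0 0 0 0"

```text
t: 5.2
position: [548.3, -140.9, 63.4]
orientation: [2.376, -2.053, -0.002]
wrist_force: [-3.0, -1.8, 1.5]
opening: 0.5
grasp_force: 1.7
```

Emit:
apply_moves --pt "0 0 -1.5 0 0" --pt "0 0 0 0 0"

```text
t: 5.4
position: [548.5, -140.9, 63.4]
orientation: [2.374, -2.052, -0.005]
wrist_force: [-6.2, -1.0, 3.7]
opening: 0.5
grasp_force: 3.4
```

Emit:
apply_moves --pt "0 0 -1.5 0 0" --pt "0 0 0 0 0"

```text
t: 5.6
position: [548.5, -140.8, 63.3]
orientation: [2.372, -2.051, -0.009]
wrist_force: [-9.0, -0.8, 6.2]
opening: 0.6
grasp_force: 4.9
```

Emit:
apply_moves --pt "0 0 4 0 0" --pt "0 0 3 -40 0" --pt "0 0 0 -45 0" --pt "0 0 0 -45 0" --pt "0 -42 0 0 0" --pt "0 -42 0 0 0" --pt "0 -42 0 0 0" --pt "0 -42 0 0 0"

```text
t: 6.4
position: [521.6, 26.8, 194.3]
orientation: [-2.374, 2.052, -0.004]
wrist_force: [1.3, -0.2, 0.2]
opening: 0.9
grasp_force: 0.0
```

Emit:
apply_moves --pt "50 -42 0 0 0" --pt "50 -42 0 0 0" --pt "50 -42 0 0 0" --pt "50 -42 0 0 0" --pt "50 0 0 0 -7" --pt "50 0 0 0 0" --pt "50 0 0 0 0"

```text
t: 7.1
position: [496.7, 191.3, 193.7]
orientation: [-2.495, 1.907, -0.001]
wrist_force: [0.3, -0.3, -0.3]
opening: 41.9
grasp_force: 0.0
```

Run:
```python
from h import *
import cv2
t=optics.read_camera("top");s=optics.read_camera("side");cv2.imwrite("pics/t1.png",t);cv2.imwrite("pics/s1.png",s)
def c(i,x,y,w=80,h=60): 
    return cv2.resize(i[y:y+h,x:x+w],(400,300),interpolation=cv2.INTER_CUBIC)
cv2.imwrite("pics/z1.png",np.vstack([np.hstack([c(t,290,208),c(t,157,220)]),np.hstack([c(s,278,173),c(s,250,255)])]))
show()
```

```text
{'t': np.float64(7.2), 'position': array([496.669, 190.588, 193.676]), 'orientation': array([-2.495,  1.908, -0.   ]), 'wrist_force': array([-0.128, -0.468, -1.048]), 'opening': np.float64(43.036), 'grasp_force': np.float64(0.0), 'joint_positions': array([ 0.672,  0.258, -0.276,  0.   , -1.036, -0.406])}
```

View pics/z1.png

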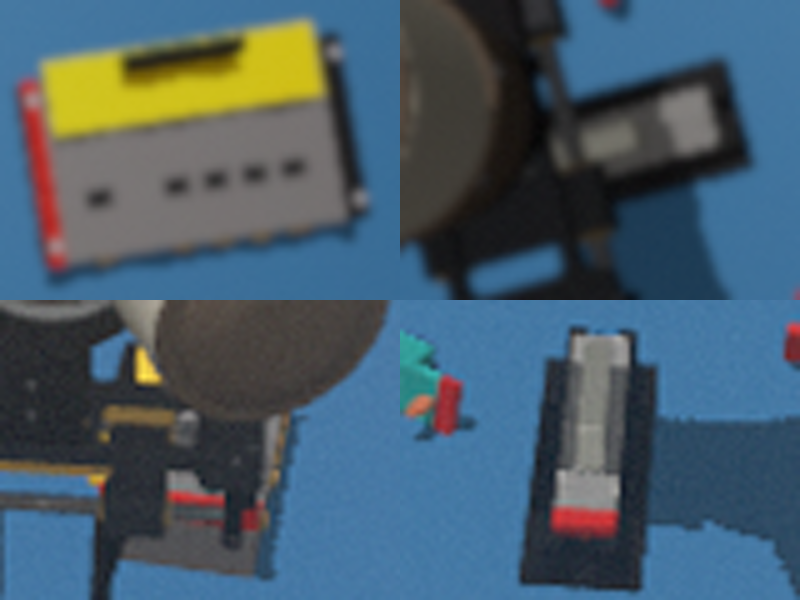

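The cover is fully back and all five slots are bare, at crop pixels (98,198), (177,186), (216,180), (254,174) and (293,167). I'll refit the block and comb.

Run:
```python
from h import *
bt=full([(42,60),(310,20),(325,97),(55,137),(18,82),(50,270),(340,38),(367,212),(98,198),(177,186),(216,180),(254,174),(293,167)],(290,208),(0,0))
bs=full([(99,485),(262,503),(147,333),(290,350)],(278,173),(0,300))
q=42;L=[(q+30,69,48),(q+30,-69,48),(q-8,-69,48),(q-8,69,48),(64,81,51),(-30,81,51),(64,-81,51),(-30,-81,51)]+[(0,y,36) for y in(50,10,-10,-30,-50)]
def rb(p,cams="ts"):
    r=[]
    if 't' in cams:r.append(proj("top",place(p,L))-bt)
    if 's' in cams:r.append(proj("side",place(p,[(64,73,51),(-30,73,51),(64,-81,51),(-30,-81,51)]))-bs)
    return np.vstack(r).ravel()
ct=full([(452,152),(475,218),(712,85),(722,143),(513,157),(632,122),(638,150),(520,180)],(157,220),(400,0))
cs=full([(582,340),(610,342),(605,432),(577,430),(572,335),(630,337)],(250,255),(400,300))
Lt=[(15,65,36),(-15,65,36),(15,-65,36),(-15,-65,36),(7,30,66),(7,-30,66),(-7,-30,66),(-7,30,66)]
Ls=[(7,-30,66),(-7,-30,66),(-7,30,66),(7,30,66),(15,-65,36),(-15,-65,36)]
def rc(p,cams="ts"):
    r=[]
    if 't' in cams:r.append(proj("top",place(p,Lt))-ct)
    if 's' in cams:r.append(proj("side",place(p,Ls))-cs)
    return np.vstack(r).ravel()
for nm,f in(("block",rb),("comb",rc)):
    for cams in("ts","t","s"):
        s=least_squares(f,[500,0,.1],x_scale=[100,100,.3],args=(cams,)); print(nm,cams,s.x.round(3))
        if cams!="s":print(s.fun.reshape(-1,2).round(1).tolist())
print(least_squares(lambda p:(proj("top",place(p,L[8:]))-bt[8:]).ravel(),[500,0,.1],x_scale=[100,100,.3]).x)
```

```text
block ts [ 4.98669e+02 -1.46650e+02  1.44000e-01]
[[-0.3, 0.4], [0.0, 0.0], [-0.4, -0.5], [-0.5, -0.1], [0.4, -0.3], [-0.1, -0.6], [-0.5, -1.3], [0.5, 1.0], [0.2, 0.0], [-0.1, -0.0], [-0.1, -0.0], [0.1, -0.0], [0.0, 0.2], [0.7, -0.6], [0.2, 0.2], [-0.1, -0.2], [1.0, 0.2]]
block t [ 4.98402e+02 -1.46744e+02  1.43000e-01]
[[-0.2, 0.4], [0.1, 0.2], [-0.3, -0.4], [-0.4, -0.1], [0.4, -0.2], [-0.1, -0.5], [-0.5, -1.1], [0.6, 1.1], [0.2, 0.1], [-0.0, 0.1], [-0.0, 0.1], [0.1, 0.1], [0.1, 0.3]]
block s [ 4.99823e+02 -1.45785e+02  1.49000e-01]
comb ts [4.88645e+02 1.94362e+02 2.75000e-01]
[[0.7, 1.0], [-0.9, -0.7], [-1.7, -0.1], [-0.5, -0.3], [0.1, -0.9], [-0.2, -0.8], [0.1, -0.9], [0.1, -0.0], [0.9, 0.1], [0.9, -0.0], [0.4, -0.5], [0.3, -0.4], [0.6, -0.5], [0.4, -0.2]]
comb t [4.87750e+02 1.93665e+02 2.63000e-01]
[[0.9, 1.1], [-0.8, -0.6], [-1.3, 0.6], [-0.2, 0.4], [0.3, -0.7], [0.2, -0.3], [0.4, -0.4], [0.3, 0.2]]
comb s [4.89537e+02 1.95686e+02 2.84000e-01]
[ 4.98686860e+02 -1.46563409e+02  1.45914767e-01]
```

Emit:
apply_moves --pt "50 -5.2 7.1 0 -0.4" --pt "50 0 0 40 0" --pt "50 0 0 40 0" --pt "50 0 0 40 0" --pt "50 0 0 15 0" --pt "50 0 0 10 0" --pt "50 0 0 0 0" --pt "50 0 0 0 0"

```text
t: 8.0
position: [488.8, 194.5, 49.5]
orientation: [-2.503, 1.895, -0.001]
wrist_force: [-0.1, -0.5, -0.5]
opening: 43.4
grasp_force: 0.0
```

Emit:
apply_moves --pt "0 0 0 0 0" --pt "0 0 0 0 0" --pt "0 0 0 0 0" --pt "0 0 0 0 0" --pt "0 0 0 0 0" --pt "0 0 0 0 0" --newtons 25

```text
t: 8.6
position: [488.3, 194.3, 48.9]
orientation: [-2.504, 1.896, -0.0]
wrist_force: [0.2, -0.2, 2.4]
opening: 13.9
grasp_force: 25.0
```

Emit:
apply_moves --pt "0 0 0 -15 0" --pt "0 0 0 -35 0" --pt "0 0 0 -40 0" --pt "0 41.4 10.2 0 0" --pt "0 41.4 10.2 0 0" --pt "0 41.4 10.2 0 0" --pt "0 41.4 10.2 0 0" --pt "0 41.4 10.2 0 0"

```text
t: 9.4
position: [494.5, -20.5, 138.3]
orientation: [2.505, -1.896, -0.001]
wrist_force: [0.2, -0.4, -0.1]
opening: 13.8
grasp_force: 25.0
```

Emit:
apply_moves --pt "0 41.4 10.2 0 0" --pt "0 41.4 10.2 0 0" --pt "0 41.4 10.2 0 0" --pt "0 0 0 0 7.4" --pt "0 0 0 0 0" --pt "0 0 0 0 0" --pt "0 0 0 0 0"

```text
t: 10.1
position: [499.3, -146.0, 138.4]
orientation: [2.38, -2.05, -0.0]
wrist_force: [-0.3, 0.9, -0.2]
opening: 13.8
grasp_force: 25.0
```

Run:
```python
from h import *
import cv2
t=optics.read_camera("top");s=optics.read_camera("side");cv2.imwrite("pics/t2.png",t);cv2.imwrite("pics/s2.png",s)
def c(i,x,y,w=80,h=60): 
    return cv2.resize(i[y:y+h,x:x+w],(400,300),interpolation=cv2.INTER_CUBIC)
cv2.imwrite("pics/z2.png",np.hstack([c(t,290,198),c(s,270,140,80,60)]))
show()
```

```text
{'t': np.float64(10.2), 'position': array([ 499.456, -145.897,  138.577]), 'orientation': array([-2.38 ,  2.051,  0.   ]), 'wrist_force': array([-0.249,  0.21 , -1.221]), 'opening': np.float64(13.74), 'grasp_force': np.float64(25.0), 'joint_positions': array([ 0.028,  0.298, -0.377, -0.   , -0.896,  0.12 ])}
```

View pics/z2.png

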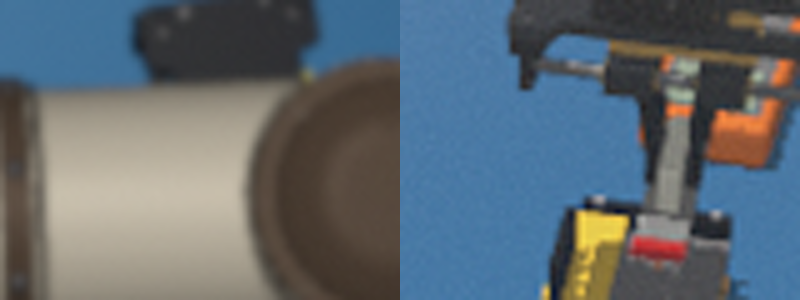

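The side view shows the comb upright above the block with its red end toward the red rail. The arm hides the block from the top camera. I'll lower to just above the slots and check from the side.

Emit:
apply_moves --pt "0 0.4 0.6 20 0" --pt "0 0 0 20 0" --pt "0 0 0 12 0" --pt "0 0 0 8 0" --pt "0 0 0 0 0" --pt "0 0 0 0 0"

```text
t: 10.8
position: [499.4, -147.2, 79.0]
orientation: [-2.378, 2.053, -0.001]
wrist_force: [0.3, 0.3, -0.5]
opening: 13.8
grasp_force: 25.0
```

Run:
```python
from h import *
import cv2
s=optics.read_camera("side")
for k in range(7): s=s.astype(float)+optics.read_camera("side")
s=(s/8).astype(np.uint8);cv2.imwrite("pics/s3.png",s)
cv2.imwrite("pics/z3.png",cv2.resize(s[155:235,270:350],(800,800),interpolation=cv2.INTER_CUBIC)[:600])
show()
```

```text
{'t': np.float64(11.2), 'position': array([ 499.011, -147.253,   78.854]), 'orientation': array([-2.377e+00,  2.054e+00, -1.000e-03]), 'wrist_force': array([-0.171,  0.131, -1.091]), 'opening': np.float64(13.638), 'grasp_force': np.float64(25.0), 'joint_positions': array([ 0.025,  0.376, -0.445,  0.   , -0.749,  0.12 ])}
```

View pics/z3.png

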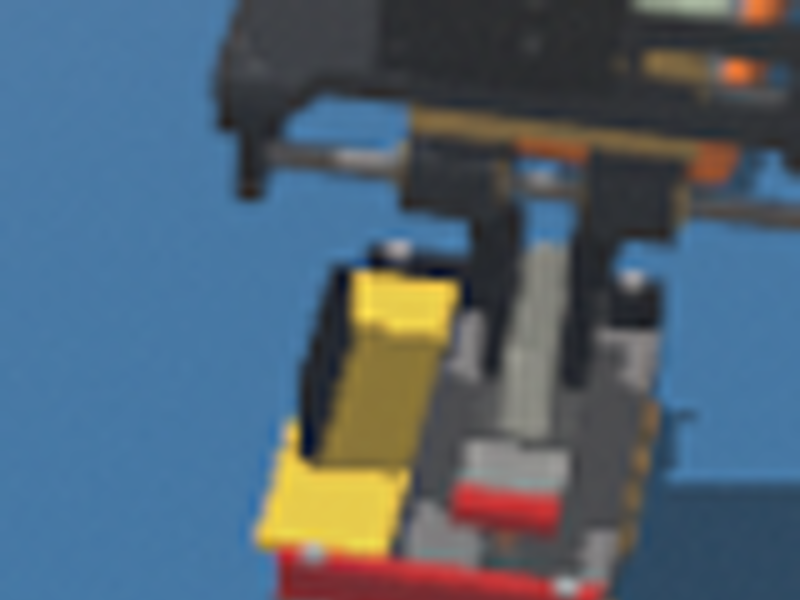

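The comb hangs over the slot row; the red flange end is at crop (455..560, 485..530). I'll compare that with the predicted pixels for an aligned comb.

Run:
```python
from h import *
f=lambda P:((proj("side",P)-[270,155]+.5)*10-.5).round(0).tolist()
for b in([498.7,-146.6,.145],[499.8,-145.8,.147]):
    print("rails",f(place(b,[(64,73,51),(-30,73,51),(64,-81,51),(-30,-81,51)])))
    print("cover",f(place(b,[(72,69,48),(34,69,48),(34,-69,48)])))
    print("flange",f(place(b,[(15,65,66),(-15,65,66),(15,65,60),(-15,65,60)])))
    print("grip",f(place(b,[(7,30,66),(-7,30,66)])))
a=place([0,0,.145],[(1,0,0),(0,1,0)]);print(a.round(3).tolist())
```

```text
rails [[286.0, 544.0], [606.0, 588.0], [373.0, 245.0], [670.0, 283.0]]
cover [[261.0, 540.0], [389.0, 558.0], [461.0, 287.0]]
flange [[459.0, 510.0], [562.0, 524.0], [458.0, 526.0], [561.0, 540.0]]
grip [[504.0, 441.0], [551.0, 448.0]]
rails [[282.0, 546.0], [602.0, 589.0], [369.0, 246.0], [665.0, 283.0]]
cover [[257.0, 542.0], [385.0, 559.0], [456.0, 287.0]]
flange [[455.0, 511.0], [558.0, 525.0], [454.0, 527.0], [557.0, 541.0]]
grip [[500.0, 442.0], [547.0, 448.0]]
[[0.99, 0.144, 0.0], [-0.144, 0.99, 0.0]]
```

Run:
```python
from h import *
import cv2
s=cv2.imread("pics/s3.png")
cv2.imwrite("pics/z4.png",cv2.resize(s[192:222,308:348],(800,600),interpolation=cv2.INTER_CUBIC))
f=lambda P:((proj("side",P)-[308,192]+.5)*20-.5).round(0).tolist()
b=[499.8,-145.8,.147]
print("flange",f(place(b,[(15,65,66),(-15,65,66),(15,65,60),(-15,65,60)])))
print("tooth tip",f(place(b,[(0,50,42),(0,52.5,42),(0,50,60)])))
print("slot",f(place(b,[(0,50,36),(3,55,36),(-3,55,36),(3,45,36),(-3,45,36)])))
print("grip",f(place(b,[(7,30,66),(-7,30,66)])))
print("rail",f(place(b,[(0,73,51),(-30,73,51)])))
```

```text
flange [[150.0, 282.0], [356.0, 310.0], [148.0, 315.0], [354.0, 342.0]]
tooth tip [[258.0, 361.0], [256.0, 372.0], [266.0, 265.0]]
slot [[256.0, 393.0], [231.0, 411.0], [271.0, 417.0], [241.0, 369.0], [281.0, 375.0]]
grip [[240.0, 145.0], [334.0, 157.0]]
rail [[239.0, 411.0], [445.0, 438.0]]
```

View pics/z4.png

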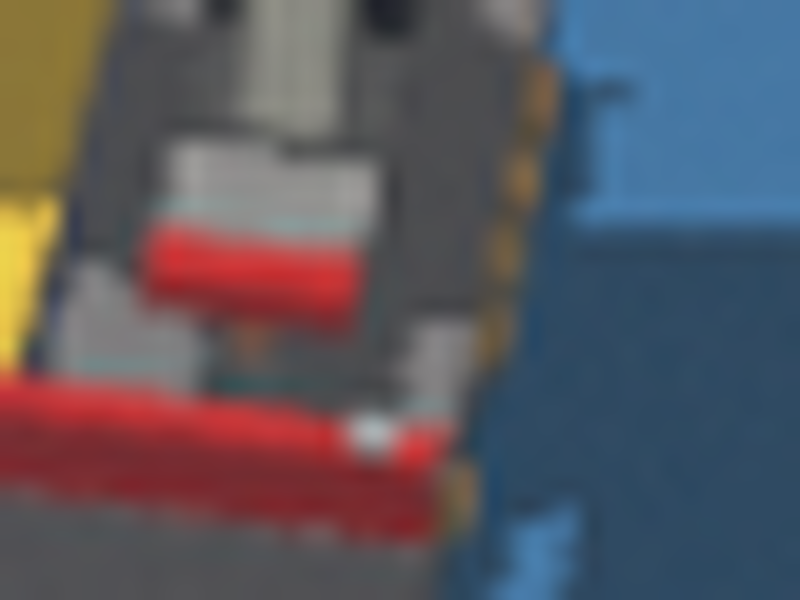

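Relative to the red rail the comb sits within about 1.5 mm (slightly toward −y), and the red-end tooth tip at (250,365) is above its slot. That is inside the chamfer's reach, so I'll nudge it 1 mm and lower gently.

Emit:
apply_moves --pt "0 -1 0 0 0" --pt "0 0 0 3 0" --pt "0 0 0 3 0" --pt "0 0 0 2 0" --pt "0 0 0 0 0"

```text
t: 11.7
position: [498.4, -146.2, 70.0]
orientation: [2.376, -2.054, -0.001]
wrist_force: [0.0, 0.0, -1.5]
opening: 13.9
grasp_force: 25.0
```

Emit:
apply_moves --pt "0 0 0 1.5 0" --pt "0 0 0 1.5 0" --pt "0 0 0 0 0"

```text
t: 12.0
position: [498.6, -146.2, 67.3]
orientation: [2.377, -2.054, -0.001]
wrist_force: [-0.1, 0.4, -2.0]
opening: 13.8
grasp_force: 25.0
```

Emit:
apply_moves --pt "0 0 0 1.5 0" --pt "0 0 0 1.5 0" --pt "0 0 0 0 0"

```text
t: 12.3
position: [498.5, -146.2, 64.3]
orientation: [2.377, -2.054, -0.001]
wrist_force: [-0.2, -0.2, -1.1]
opening: 13.7
grasp_force: 25.0
```

Emit:
apply_moves --pt "0 0 0 1.5 0" --pt "0 0 0 1.5 0" --pt "0 0 0 1.5 0" --pt "0 0 0 1.5 0" --pt "0 0 0 0 0"

```text
t: 12.8
position: [498.5, -146.3, 58.3]
orientation: [2.377, -2.054, -0.001]
wrist_force: [0.8, -0.5, -2.0]
opening: 13.5
grasp_force: 25.0
```

Emit:
apply_moves --pt "0 0 0 1.5 0" --pt "0 0 0 0 0"

```text
t: 13.0
position: [498.6, -146.3, 56.9]
orientation: [2.377, -2.054, -0.0]
wrist_force: [0.1, -0.2, -1.7]
opening: 13.9
grasp_force: 25.0
```

Emit:
apply_moves --pt "0 0 0 1.5 0" --pt "0 0 0 0 0"

```text
t: 13.2
position: [498.6, -146.2, 55.4]
orientation: [2.377, -2.054, -0.0]
wrist_force: [0.2, 0.2, -1.3]
opening: 13.9
grasp_force: 25.0
```

Emit:
apply_moves --pt "0 0 0 0.8 0" --pt "0 0 0 0 0"

```text
t: 13.4
position: [498.8, -146.3, 54.9]
orientation: [-2.377, 2.054, -0.0]
wrist_force: [1.1, -0.0, -0.5]
opening: 13.9
grasp_force: 25.0
```

Emit:
apply_moves --pt "0 0 0 0.8 0" --pt "0 0 0 0 0"

```text
t: 13.6
position: [498.8, -146.2, 54.8]
orientation: [-2.378, 2.053, -0.001]
wrist_force: [-2.4, 1.1, 4.6]
opening: 13.8
grasp_force: 25.0
```

Emit:
apply_moves --pt "28 0 0 0 0" --pt "28 0 0 0 0" --pt "28 0 0 0 0" --pt "28 0 0 -15 0" --pt "28 0 0 -30 0" --pt "0 0 0 -35 0" --pt "0 0 -31 0 0" --pt "0 0 -31 0 0"

```text
t: 14.4
position: [561.2, -137.3, 135.9]
orientation: [-2.375, 2.053, -0.004]
wrist_force: [0.9, 1.2, -0.6]
opening: 7.7
grasp_force: 0.0
```

Emit:
apply_moves --pt "0 0 -31 0 0" --pt "0 0 0 0 0" --pt "0 0 0 35 0" --pt "0 0 0 25 0" --pt "0 0 0 12 0" --pt "0 0 0 0 0"

```text
t: 15.0
position: [589.0, -132.9, 60.1]
orientation: [2.375, -2.052, -0.005]
wrist_force: [0.1, -0.7, 0.1]
opening: 0.4
grasp_force: 0.0
```

Run:
```python
from h import *
import cv2
s=optics.read_camera("side");t=optics.read_camera("top")
c=lambda i,x,y:cv2.resize(i[y:y+60,x:x+60],(400,400),interpolation=cv2.INTER_CUBIC)
cv2.imwrite("pics/z5.png",np.hstack([c(s,275,165),c(t,295,205)]))
show()
```

```text
{'t': np.float64(15.1), 'position': array([ 591.273, -132.925,   62.779]), 'orientation': array([-2.377e+00,  2.053e+00, -2.000e-03]), 'wrist_force': array([ 0.432, -0.159,  1.438]), 'opening': np.float64(0.247), 'grasp_force': np.float64(0.0), 'joint_positions': array([ 0.046,  0.516, -0.245,  0.001, -0.809,  0.1  ])}
```

View pics/z5.png

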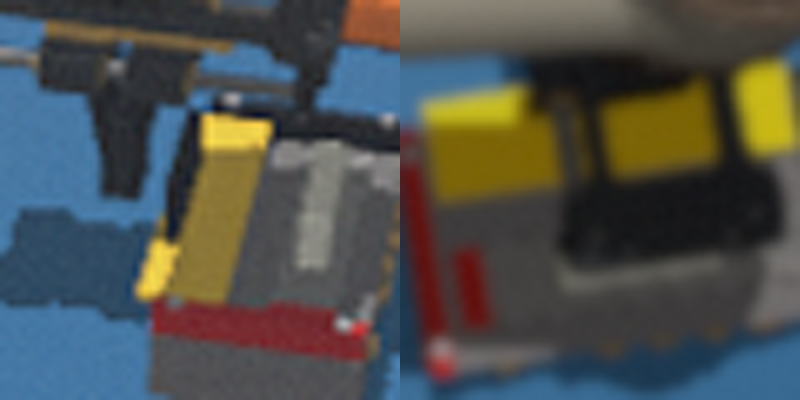

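The comb is seated, with its white grip upright over the row and the flange down between the rails. The closed fingers are clear behind the tab, so I'll push the cover forward.

Emit:
apply_moves --pt "0 0 6 0 0" --pt "0 0 5 0 0" --pt "0 0 5 0 0" --pt "0 0 5 0 0" --pt "0 0 5 0 0" --pt "0 0 5 0 0" --pt "0 0 5 0 0" --pt "0 0 0 0 0"

```text
t: 15.9
position: [554.3, -138.1, 62.0]
orientation: [2.377, -2.054, -0.001]
wrist_force: [0.6, -0.2, 0.9]
opening: 0.8
grasp_force: 0.4
```

Emit:
apply_moves --pt "0 0 3 0 0" --pt "0 0 0 0 0"

```text
t: 16.1
position: [551.7, -138.5, 61.8]
orientation: [2.377, -2.054, -0.001]
wrist_force: [0.3, -0.6, 0.5]
opening: 0.4
grasp_force: 0.5
```

Emit:
apply_moves --pt "0 0 1.5 0 0" --pt "0 0 0 0 0"

```text
t: 16.3
position: [550.5, -138.7, 61.8]
orientation: [2.377, -2.054, -0.0]
wrist_force: [0.2, 0.1, 1.5]
opening: 0.5
grasp_force: 0.7
```

Emit:
apply_moves --pt "0 0 1.5 0 0" --pt "0 0 0 0 0"

```text
t: 16.5
position: [549.2, -138.8, 61.8]
orientation: [-2.377, 2.054, -0.0]
wrist_force: [0.4, 0.2, 0.3]
opening: 0.2
grasp_force: 0.9
```

Emit:
apply_moves --pt "0 0 1.5 0 0" --pt "0 0 0 0 0"

```text
t: 16.7
position: [548.3, -139.0, 62.0]
orientation: [-2.376, 2.053, -0.002]
wrist_force: [4.1, -0.5, -0.8]
opening: 0.5
grasp_force: 1.6
```

Emit:
apply_moves --pt "0 0 1 0 0" --pt "0 0 0 0 0"

```text
t: 16.9
position: [548.2, -139.0, 62.1]
orientation: [-2.376, 2.052, -0.004]
wrist_force: [5.3, 0.9, -2.7]
opening: 0.6
grasp_force: 2.4
```

Emit:
apply_moves --pt "0 0 1 0 0" --pt "0 0 0 0 0"

```text
t: 17.1
position: [548.2, -139.0, 62.3]
orientation: [-2.375, 2.051, -0.006]
wrist_force: [7.0, 0.7, -3.0]
opening: 0.4
grasp_force: 3.1
```

The cover has stopped against the grip. I'll back off, lift away and check.

Emit:
apply_moves --pt "0 0 -5 0 0" --pt "0 0 -8 0 0" --pt "0 0 0 -40 0" --pt "0 0 0 -50 0" --pt "0 0 0 -40 0" --pt "0 50 0 0 0" --pt "0 50 0 0 0" --pt "0 50 0 0 0"

```text
t: 17.9
position: [579.8, -286.9, 192.2]
orientation: [2.378, -2.052, -0.003]
wrist_force: [1.8, 1.1, 0.7]
opening: 0.5
grasp_force: 0.0
```

Emit:
apply_moves --pt "0 45 0 0 0" --pt "0 45 0 0 0" --pt "0 0 0 0 0" --pt "0 0 0 0 0" --pt "0 0 0 0 0"

```text
t: 18.4
position: [592.9, -374.1, 191.4]
orientation: [2.377, -2.053, -0.003]
wrist_force: [0.3, 0.0, -0.5]
opening: 0.7
grasp_force: 0.0
```

Run:
```python
from h import *
import cv2
s=optics.read_camera("side");t=optics.read_camera("top")
c=lambda i,x,y:cv2.resize(i[y:y+60,x:x+80],(400,300),interpolation=cv2.INTER_CUBIC)
cv2.imwrite("pics/z6.png",np.vstack([np.hstack([c(s,275,170),c(t,290,208)]),np.hstack([cv2.resize(s,(400,300)),cv2.resize(t,(400,300))])]))
show()
```

```text
{'t': np.float64(18.5), 'position': array([ 593.357, -373.593,  192.176]), 'orientation': array([ 2.379e+00, -2.052e+00, -1.000e-03]), 'wrist_force': array([-0.177,  0.553,  0.732]), 'opening': np.float64(0.169), 'grasp_force': np.float64(0.0), 'joint_positions': array([-0.332,  0.54 ,  0.165, -0.   , -1.196,  0.479])}
```

View pics/z6.png

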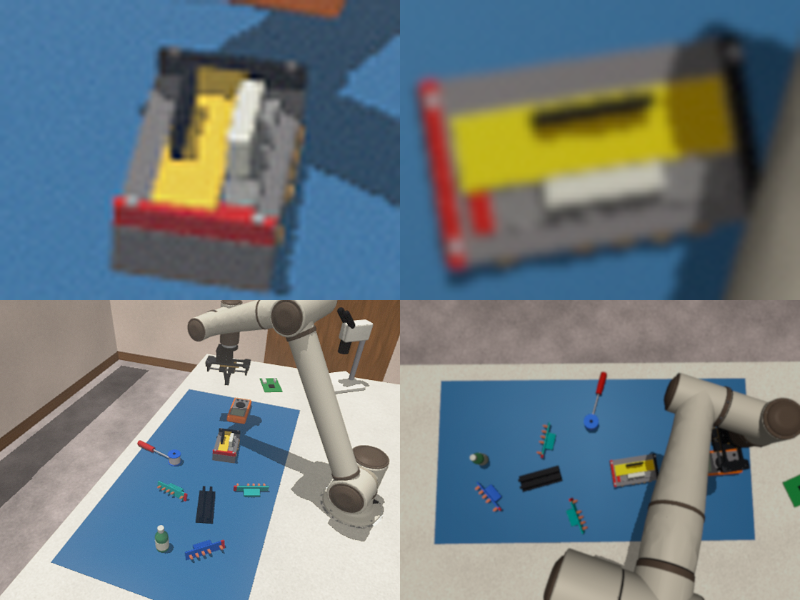

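The cover lies over the flange and against the white grip, the red flange end is next to the red rail, and the listed items are where they were. The arm is clear, so I'll hand in.

```bash
python3 -c "
from rig import env
print(env.sign_off())"
```

```text
the job is handed in; nothing more can be done
None
```

The job is handed in at about 18.5 s of the 64 s: cover pushed fully back, comb seated red end to red end with no ramming (under 5 N felt), and cover pushed forward against the white grip. The multimeter, spool, screwdriver and flux bottle were not touched; the two turquoise look-alike combs ended up tipped over, though the gripper never went near them.

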